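Turn the parts tray round in its cradle and lock it

TASK

The white parts tray sits the wrong way round in its cradle on the storeroom bench. Lift it clear, turn it half way round, and put it back fully home, lying flat with its tongue under the cradle's steel bridge; then turn the turnbutton fully home over the tray's rim to lock it in. Let go of everything and leave the other things on the bench where they are.

Things in the scene. Friction and masses are not known exactly. Their poses are not given: they have to be found in the camera images.
- tray: Loose white plastic open tray, about 0.45 kg, brass fittings fixed inside (lower than its rim). Body 150 (x) x 100 (y) x 40 mm high (z up); origin: centre of its underside. At the start it sits flat in the cradle the wrong way round (its x opposite to the cradle's), the tongue on its +x end showing in the open notch of the cradle's rear wall; it lifts straight out.
- tray_tongue (a point): Middle of the tongue's end, on its underside: tray (89, 0, 0) mm. The tongue is flat, 46 mm wide (y), 8 mm thick (z 0 to 8), and sticks out 14 mm from the body's +x end.
- tray_handle (a point): Point to pinch on the grip plate that stands across the tray's middle: tray (0, 0, 64) mm. The plate is 12 mm thick (x), 64 mm wide (y), its top 78 mm above the tray's underside; pinch it from above, fingers closing along the tray's x.
- cradle: Grey steel cradle fixed to the bench. Origin at bench level under the pocket's centre, z up, +x to the bridge end. Pocket 153 (x) x 103 mm (y): 1.5 mm play each side; its floor is 6 mm above the bench. Side and rear (-x) walls rise 16 mm above that floor, with flared lips to about 24 mm; the rear wall has an open notch 60 mm wide in its middle. Seated rightly, tray x = cradle x.
- cradle_slot (a point): Middle of the slot's mouth on the pocket floor, cradle (76.5, 0, 6) mm, cradle's axes. The slot, 57 mm wide, 15 mm high, lies under a steel bridge (x 76.5 to 92.5, top 22 mm above pocket floor). The tongue cannot enter from straight above: bring the tray tilted about 15 deg, tongue down, push it in, let the rear down. Tongue tip then 12.5 mm (+-1.5) in +x from here.
- turnbutton (a joint): Angle (rad) of the steel turnbutton on a pillar behind the pocket. 0: home at its stop, bar along the cradle's +x, over the rim of the tray's rear end; grows counter-clockwise from above to a stop at 1.9; 1.57: bar along cradle +y, clear of the tray. Takes about 0.12 N m and stays where left. The bar passes 4 mm above a seated tray's rim, not over one that is not down.
- button_wing (a point): Middle of the wing on the turnbutton's bar, 40 mm from the pivot, 69 mm above the bench; x along the bar away from the pivot, z up. The wing is an upright plate 10 mm thick, from 23 to 57 mm from the pivot, top 80 mm above the bench. The bar under it is 14 mm wide, reaches 60 mm from the pivot and lies 50 to 58 mm above the bench.
- button_hinge (a point): Point on the turnbutton's upright pivot axis, at cradle (-104, +34) mm, 54 mm above the bench. Pillar 22 mm across.
- bin: Bystander: loose yellow open parts bin 200 x 100 x 74 mm, origin at the centre of its underside.
- carton: Bystander: loose cardboard carton 130 x 160 x 90 mm, origin at the centre of its underside.
- spray: Bystander: loose upright can, 60 mm across, 160 mm tall, origin at the centre of its underside.

How it is judged:
On the way, in this order (a step that is already met when the one before it is completed fails the run):
1. the tray is lifted clear of the cradle's walls (z of tray in the frame of cradle_slot above 0.028 m), for 0.1 s.
2. the tray is back in the cradle, turned half way round, flat on the floor with its tongue under the bridge (x of tray_tongue in the frame of cradle_slot between 0.009 and 0.0165 m and y of tray_tongue in the frame of cradle_slot between -0.004 and 0.004 m and z of tray in the frame of cradle_slot below 0.003 m and angle between tray's own z axis and vertical below 0.035 rad), for 0.2 s.
3. the turnbutton is turned home over the tray's rim (value of joint turnbutton below 0.2 rad), for 0.1 s.
At the end, for the whole second after the job is handed in: The tray is at rest in the cradle the other way round: tongue tip 9 to 16.5 mm beyond the slot's mouth and within 4 mm of its middle, underside within 3 mm of the pocket floor, tilt under 0.035 rad; the turnbutton is within 0.2 rad of home over its rim (all of step 2 and value of joint turnbutton below 0.2 rad and linear speed of tray below 0.02 m/s); the robot touches nothing.
It fails at once if a bystander (bin, carton or can) is moved more than 30 mm (distance of any of bin, carton, spray from where it was at the start of the episode above 0.03 m).
It also fails if it takes over 64 s, if anything falls off the work surface, if the arm or the gripper's body presses on something with over 40 N, if the wrist force passes 120 N, or if a joint passes its speed limit or range.

ROBOT

A 6-joint arm with a two-finger parallel gripper is mounted at the origin on the work surface. World frame = base frame: x ahead of the robot, y to its left, z up, the work surface at z = 0. Lengths are in m, angles in rad, forces in N, time in s.
With the tool pointing down it reaches from about 0.425 to 0.95 m from the base axis. Payload 3.5 kg.
Tool frame: the origin (TCP) lies on the centre line of the jaws, within the pads' length; the fingertips stand 25 mm ahead of it and the grasp point (between the pads) lies 6 mm ahead of it; y points along the fingers, z is the direction in which the jaws open and shut, and the axes are right-handed (so a half turn about y gives the same grasp; the last joint's range is limited). The gripper opens to 85 mm and grips with 20 to 120 N. Pads are 22 mm wide; open, the fingers measure 114 mm over their backs; the gripper's body (76 mm by 85 mm) begins 54 mm behind the grasp point. The pads swing forward as they close: fully open they stand 13 mm farther back than shut.
Start: joints at [1.057, 0.286, 1.577, -0, 1.279, -0.15], TCP at [0.24, 0.631, 0.256] pointing down, gripper open.
Joint ranges: [-2.77, 2.77], [-0.9, 2.22], [0.21, 2.48], [-1.53, 4.67], [0.24, 2.81], [-2.84, 2.84]. Speed limits (rad/s): [2.79, 2.79, 3.14, 3.14, 3.14, 3.14].

INTERFACE

Orientations are given as a unit quaternion [x, y, z, w].
In Python, from plant import ctrl gives the robot as it stands.
- The arm moves only by the tool arm_command, never from a script. Its argument "steps" is a list of rows, each an object with "hand": the opening, from 0 (shut) to 1 (fully open); "travel": the shift along the tool's x, y, z in units of 0.3 m (1.0 is 0.3 m), a list of three; "rotation": the turn, a rotation vector about the tool's x, y, z in units of 30 degrees (1.0 is 30 degrees), a list of three. A call has 1 to 20 rows; each row shifts and turns the pose as measured when the row begins, along the tool's axes as they then stand; what a row does not reach is not made up. A row lasts 1/8 s, in which the tool goes at most 62.5 mm and 10.7 degrees, less where a joint would pass 70% of its speed; a pose out of reach is approached as far as the arm can. A call with a number of a shift or a turn outside -1 to 1 is refused whole. A call with a gripper value outside its range is refused whole. The fingers move at their own pace and stop on an object; "grip_force" is the grip in N (left out, the last holds). Time passes only in rows, so rows that do not move let the fingers close. It gives the time, the measured TCP pose, the force and the opening at its end, in the units of the state.
- ctrl.get_state(): the state, without advancing time (a new reading comes with each control period).
- ctrl.read_camera(name): name is "scene" or "top" or "wrist"; returns (picture, depth): 384x512x3 uint8, blue, green, red; 384x512 float32, m along the optical axis (not along the pixel's ray), 0 where there is no reading.
- ctrl.camera_params(name): a dict with "fx", "fy", "cx", "cy" (pixels), "extrinsics" (4x4, takes a point from camera to world coordinates); the wrist camera has in their place "tool_from_camera" (4x4, takes a point from camera to tool coordinates, whose origin is the TCP and whose axes are the tool frame's). Camera axes: x right, y down, z forward; pixel columns grow to the right and rows downward; lengths in m; the calibration is good to about 2 mm. A picture is of the moment at which its call begins: read the wrist's pose just before it. camera_params takes no time and is no camera call.
- ctrl.sign_off(): hands the job in, once; it reports no verdict.
Trained networks look in the newest picture that a camera, given by its name, has taken for a name from the list of things; names that differ only in an ending like _2 or _b are one class to them, and where a whole thing is asked for, a point or a joint stands for the part that bears it (a point fixed in the world has none). Each returns a list of dicts, best first, with "score" (0 to 1); they miss things now and then, are a little off and sometimes report something else, mostly with a low value. They report only what shows in the picture. A call takes as long as a camera call.
- ctrl.masks_of(camera, thing): "region" (384x512 bool, what is visible of it) and "at" ([column, row] in pixels, amid what is visible of it).
The state is a dict: "time": time; "qpos": joint angles; "dq": joint speeds; "joint_efforts": joint torques, N m; "eef_pos": TCP position; "tcp_rot": TCP orientation; "contact_force": force on the tool from outside, world axes, zero at the start; "wrist_torque": the same for the moment, N m; "opening": opening from 0.0 (shut) to 1.0 (fully open).
Only numpy, scipy, OpenCV 4.12 (cv2) and the standard library are available. Lean on these libraries where they do the work, as an engineer would, in place of code of your own. Each camera call takes 0.05 s, during which the arm holds its last target.

## Working session

There is one attempt and no reset: what is moved stays moved. The work goes in short steps, Python scripts to look and compute and a tool call to move; the robot and the scene stay as the last step left them, time stands still between calls to the robot, and variables do not carry over. Pictures are saved under pics/ and viewed, and the job is handed in when it is done.

Besides the shell and the picture viewer there is one more tool, called after "Emit:" as a command line: name --argument value ..., lists and objects as JSON in quotes. arm_command: Moves the arm, as the interface text tells. Shifts and turns lie within -1 to 1; 1 stands for 0.3 m of shift or 30 degrees of turn. Its arguments: {"type":"object","properties":{"steps":{"type":"array","items":{"type":"object","properties":{"hand":{"type":"number"},"travel":{"type":"array","items":{"type":"number","minimum":-1,"maximum":1}},"rotation":{"type":"array","items":{"type":"number","minimum":-1,"maximum":1}}}}},"grip_force":{"type":"number"}},"required":["steps"]}

```bash
ls; mkdir -p pics; cat > h.py <<'E'
from plant import ctrl
import numpy as np, cv2
from scipy.spatial.transform import Rotation as R
def st():
    s=ctrl.get_state(); return s
def shot(cam,name):
    s=ctrl.get_state(); im,d=ctrl.read_camera(cam); cv2.imwrite(f'pics/{name}.png',im); np.savez(f'pics/{name}.npz',im=im,d=d,p=s['eef_pos'],q=s['tcp_rot']); return im,d,s
def ext(cam,s=None):
    c=ctrl.camera_params(cam)
    if 'extrinsics' in c: return c,np.array(c['extrinsics'])
    T=np.eye(4);T[:3,:3]=R.from_quat(s['tcp_rot']).as_matrix();T[:3,3]=s['eef_pos']
    return c,T@np.array(c['tool_from_camera'])
def cloud(cam,d,s=None):
    c,T=ext(cam,s); v,u=np.mgrid[:d.shape[0],:d.shape[1]]
    P=np.stack([(u-c['cx'])/c['fx']*d,(v-c['cy'])/c['fy']*d,d],-1)
    W=P@T[:3,:3].T+T[:3,3]; W[d<=0]=np.nan; return W
E
python3 - <<'E'
from h import *
for c in ['scene','top']:
    shot(c,c+'0'); 
s=st(); print(s)
for c in ['scene','top','wrist']: print(c,ctrl.camera_params(c))
E
```

```text
pics
{'time': 0.1, 'qpos': array([ 1.05703556e+00,  2.87115799e-01,  1.57804155e+00,  8.08472003e-06,
        1.27862977e+00, -1.50026027e-01]), 'dq': array([-0.00016637, -0.00208313, -0.00224533, -0.00038548,  0.00072638,
        0.00064479]), 'joint_efforts': array([ 6.56612319e-04, -4.07297587e+01, -2.93699098e+01, -1.41132873e-04,
        3.48144684e-03,  1.08452741e-05]), 'eef_pos': array([0.23985607, 0.6303575 , 0.25505371]), 'tcp_rot': array([ 0.696177  , -0.12814803,  0.12763725, -0.69471174]), 'contact_force': array([-0.13968823, -0.45199605, -0.39003071]), 'wrist_torque': array([-0.01394738,  0.03045306,  0.00113945]), 'opening': 0.9956362556043858}
scene {'fx': 435.8499867141366, 'fy': 435.8499867141366, 'cx': 261.1640085930447, 'cy': 184.95673644208284, 'extrinsics': array([[-0.01214394,  0.75453766, -0.65614438,  1.44965472],
       [ 0.99974263, -0.00341297, -0.02242804,  0.00738166],
       [-0.0191622 , -0.65624787, -0.75430202,  1.16964854],
       [ 0.        ,  0.        ,  0.        ,  1.        ]])}
top {'fx': 459.1095700869462, 'fy': 459.1095700869462, 'cx': 260
[... 168 characters left out ...]
2.08324127e-02, -4.40462317e-03,
        -2.48429549e-02],
       [ 5.70295269e-04, -1.80585947e-01, -9.83559043e-01,
         1.24811520e+00],
       [ 0.00000000e+00,  0.00000000e+00,  0.00000000e+00,
         1.00000000e+00]])}
wrist {'fx': 297.2071119314666, 'fy': 297.2071119314666, 'cx': 260.36379065449273, 'cy': 191.3540561219091, 'tool_from_camera': array([[ 1.01034384e-03,  9.56194508e-01,  2.92730322e-01,
        -7.45547384e-02],
       [-2.16290865e-04, -2.92730255e-01,  9.56195038e-01,
        -1.17420380e-01],
       [ 9.99999466e-01, -1.02940066e-03, -8.89420736e-05,
         1.69484258e-05],
       [ 0.00000000e+00,  0.00000000e+00,  0.00000000e+00,
         1.00000000e+00]])}
```

View pics/scene0.png

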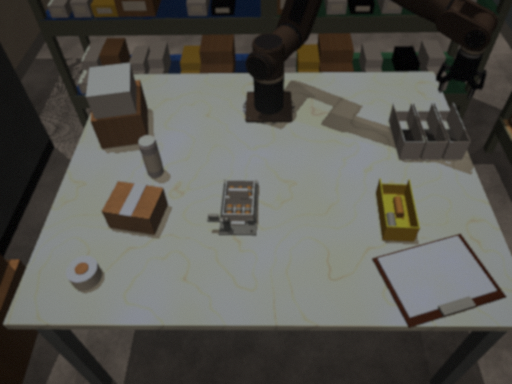

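View pics/top0.png

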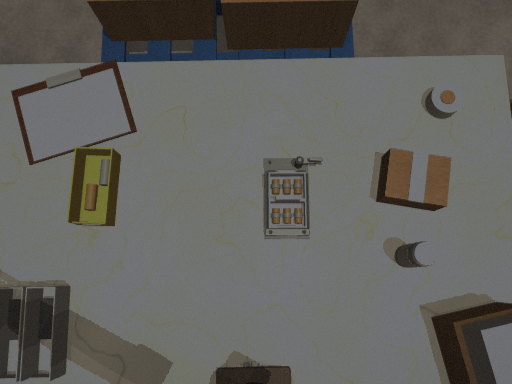

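```bash
python3 - <<'E'
from h import *
z=np.load('pics/top0.npz');im=z['im']
cv2.imwrite('pics/topc.png',cv2.resize(im[145:250,235:345],None,fx=5.4,fy=5.4,interpolation=cv2.INTER_CUBIC))
z2=np.load('pics/scene0.npz')
cv2.imwrite('pics/scenec.png',cv2.resize(z2['im'][165:250,190:290],None,fx=6,fy=6,interpolation=cv2.INTER_CUBIC))
W=cloud('top',z['d'])
np.set_printoptions(precision=3,suppress=True,linewidth=250)
print((W[152:244:3,258:330:3,2]*1000).round(0))
for p in [(287,200),(300,161),(287,232)]: print(p,W[p[1],p[0]])
E
```

```text
[[-3. -1. -2. -0.  6.  0. -0.  2.  2. -3.  2. -0. nan  0.  1. -3. -2.  4.  0. -1. -1. -2.  4. -0.]
 [ 1. -5.  2. -0.  0. -3. -3.  3.  3. -2.  1.  0. -1. -1. -8. -2. -1. -1.  0. -2.  3. -4. -2.  0.]
 [-0. -1.  5. 10.  3.  4.  5.  4.  7.  7. nan  4.  6. 60. 62. 57. 57. 79. 80. 81. 81. 78. -2.  2.]
 [-1. -4.  9.  3.  6.  6.  5.  7.  4.  4.  9.  6.  9. 59. 60. 58. 56. 65. 70. 70. 69. 56.  1.  2.]
 [-0. -1.  4.  3.  9.  9.  6.  4.  3.  3.  5.  8. 14. 48. 52.  6.  9. -1. -3. -0. -2.  0.  4. -3.]
 [-3.  5.  3.  2. 11.  4.  9.  6.  4.  4.  8.  8. 10. 17. 15.  3.  9. -1.  1.  1. -0.  3. -3. -0.]
 [-4.  2.  3. 34. 32. 32.  4. 11. 16. 14. 13. 14. 15. 27. 27. 36.  5. -0. -0.  1. -0. -1.  1. -1.]
 [ 0. -1.  3. 23. 47. 43. 42. 43. 45. 48. 46. 49. 44. 44. 44. 51. 28. -4.  3. -3. -2. -1.  0. -4.]
 [ 4.  3.  5. 23. 10.  9. 11. 13. 12.  9.  5. 10.  9. 13. 11. 21. 25.  5. -4.  1. -1. -2.  1. -5.]
 [nan  3.  3. 21.  8. 27. 27. 10.  8. 29. 30. 12. 22. 26. 27. 20. 26. -1. -1. -0. -1.  2.  3. -3.]
 [-4. -4.  5. 22.  9. 31. 32. 12.  6. 26. 24.  6. 25. 31. 24. 16. 27.  1. -1. -6. -0.  6. -4.  0.]
 [-3. -0.  
[... 1371 characters left out ...]
2.]
 [-3. -6.  5. 24. 45. 47. 42. 44. 43. 47. 45. 45. 40. 42. 47. 49. 47. 25.  2. -5. -2. -3.  1. -0.]
 [-6.  0.  8. 29. 33. 26. 30. 28. 26. 26. 26. 31. 26. 31. 26. 27. 27.  1. -1.  2. -2.  1.  3.  3.]
 [-0. -1.  5. 29. 31. 26. 28. 25. 26. 34. 31. 29. 26. 25. 23. 25. 27.  4. -1.  2.  3.  1.  1. -0.]
 [-1. -3.  3.  1.  3.  4.  8.  5.  3.  8.  7.  7.  8.  7.  6.  1.  5.  4. -4. -4. -1.  0.  0. -2.]
 [-3.  3.  1. -4. -1. -0. -2.  1. -1. -1. -1. -2. -0.  3. -2. -3. -3. -1.  2.  2. -3.  4.  0. -2.]
 [ 3.  5. -3. -1. -0. -3. -1. -2.  6.  1. -4. -2. -3. -2. -2. -1.  0. -3.  4.  2. -3. -0.  2.  1.]]
(287, 200) [ 0.517 -0.099  0.064]
(300, 161) [ 0.622 -0.137  0.06 ]
(287, 232) [ 0.437 -0.098  0.028]
```

View pics/topc.png

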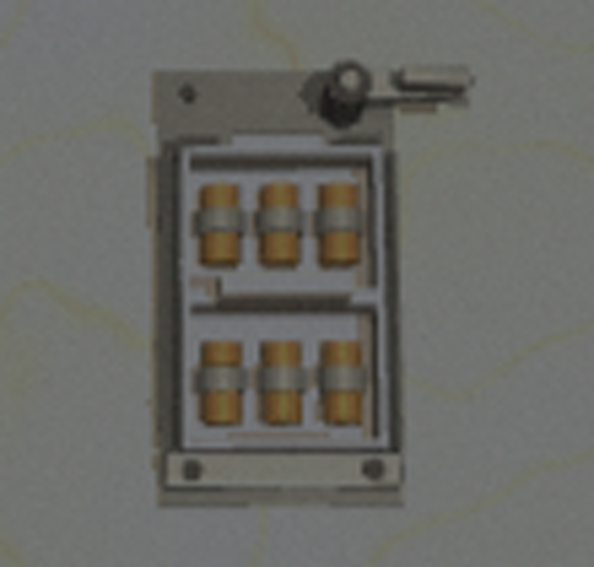

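View pics/scenec.png

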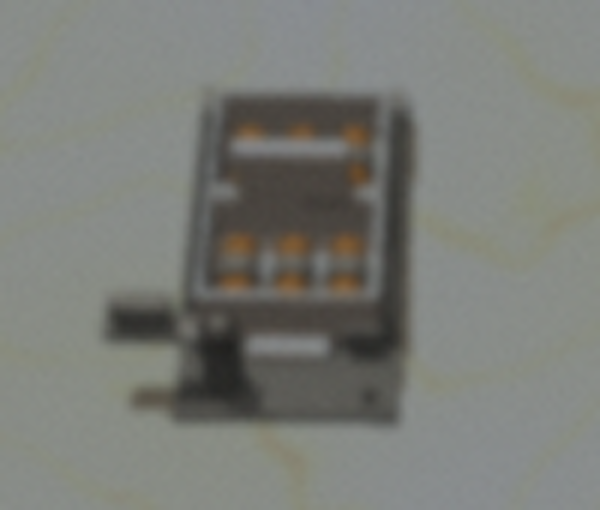

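```bash
cat >> h.py <<'E'
def plan(p,Rm,tp,tR,n):
    """straight line + slerp rows"""
    rv=R.from_matrix(Rm.T@tR).as_rotvec(); rows=[]
    for i in range(n):
        Ri=Rm@R.from_rotvec(rv*i/n).as_matrix()
        t=Ri.T@((tp-p)/n)/0.3; r=rv/n/np.radians(30)
        rows.append((t.round(4).tolist(),r.round(4).tolist()))
    return rows
def toolR(zdir,tilt=0.):
    # tool y down, tool z along horizontal zdir angle (rad)
    y=np.array([0,0,-1.]); z=np.array([np.cos(zdir),np.sin(zdir),0]); x=np.cross(y,z)
    return np.stack([x,y,z],1)
E
python3 - <<'E'
from h import *
np.set_printoptions(precision=4,suppress=True)
s=st(); M=R.from_quat(s['tcp_rot']).as_matrix(); print(M, np.degrees(np.arctan2(M[1,2],M[0,2])))
E
```

```text
[[ 0.9346 -0.0011  0.3558]
 [-0.3558 -0.0019  0.9346]
 [-0.0003 -1.     -0.0022]] 69.15942127324126
```

```bash
python3 - <<'E'
from h import *
s=st(); M=R.from_quat(s['tcp_rot']).as_matrix()
a=np.array([0.48,0.3,0.28]);Ra=toolR(np.radians(35))
for r in plan(s['eef_pos'],M,a,Ra,9): print(r)
print()
for r in plan(a,Ra,np.array([0.51,-0.1,0.28]),toolR(0),9): print(r)
E
```

```text
([0.1266, -0.0091, -0.0827], [0.0005, 0.1265, 0.0001])
([0.1318, -0.0091, -0.0742], [0.0005, 0.1265, 0.0001])
([0.1365, -0.0091, -0.0653], [0.0005, 0.1265, 0.0001])
([0.1405, -0.0092, -0.0561], [0.0005, 0.1265, 0.0001])
([0.1439, -0.0092, -0.0467], [0.0005, 0.1265, 0.0001])
([0.1467, -0.0092, -0.037], [0.0005, 0.1265, 0.0001])
([0.1488, -0.0092, -0.0272], [0.0005, 0.1265, 0.0001])
([0.1503, -0.0092, -0.0173], [0.0005, 0.1265, 0.0001])
([0.1511, -0.0092, -0.0073], [0.0005, 0.1265, 0.0001])

([0.1277, 0.0, -0.0759], [0.0, 0.1296, 0.0])
([0.1326, 0.0, -0.067], [0.0, 0.1296, 0.0])
([0.1368, 0.0, -0.0579], [0.0, 0.1296, 0.0])
([0.1404, 0.0, -0.0485], [0.0, 0.1296, 0.0])
([0.1434, 0.0, -0.0388], [0.0, 0.1296, 0.0])
([0.1457, 0.0, -0.029], [0.0, 0.1296, 0.0])
([0.1473, 0.0, -0.0191], [0.0, 0.1296, 0.0])
([0.1483, 0.0, -0.009], [0.0, 0.1296, 0.0])
([0.1486, 0.0, 0.001], [0.0, 0.1296, 0.0])
```

Emit:
arm_command --steps '[{"hand": 1,"travel": [0.127,-0.01,-0.083],"rotation": [0,0.127,0]},{"hand": 1,"travel": [0.132,-0.01,-0.074],"rotation": [0,0.127,0]},{"hand": 1,"travel": [0.137,-0.01,-0.065],"rotation": [0,0.127,0]},{"hand": 1,"travel": [0.14,-0.01,-0.056],"rotation": [0,0.127,0]},{"hand": 1,"travel": [0.144,-0.01,-0.047],"rotation": [0,0.127,0]},{"hand": 1,"travel": [0.147,-0.01,-0.037],"rotation": [0,0.127,0]},{"hand": 1,"travel": [0.149,-0.01,-0.027],"rotation": [0,0.127,0]},{"hand": 1,"travel": [0.15,-0.01,-0.017],"rotation": [0,0.127,0]},{"hand": 1,"travel": [0.151,-0.01,-0.007],"rotation": [0,0.127,0]}]'

```text
time: 1.23
eef_pos: [0.4806, 0.2887, 0.2771]
tcp_rot: [0.628, -0.333, 0.33, -0.621]
contact_force: [-0.2, 0.0, 0.0]
opening: 0.996
```

Emit:
arm_command --steps '[{"hand": 1,"travel": [0.125,0,-0.074],"rotation": [0,0.13,0]},{"hand": 1,"travel": [0.13,0,-0.066],"rotation": [0,0.13,0]},{"hand": 1,"travel": [0.134,0,-0.057],"rotation": [0,0.13,0]},{"hand": 1,"travel": [0.137,0,-0.048],"rotation": [0,0.13,0]},{"hand": 1,"travel": [0.14,0,-0.038],"rotation": [0,0.13,0]},{"hand": 1,"travel": [0.142,0,-0.029],"rotation": [0,0.13,0]},{"hand": 1,"travel": [0.144,0,-0.019],"rotation": [0,0.13,0]},{"hand": 1,"travel": [0.145,0,-0.009],"rotation": [0,0.13,0]},{"hand": 1,"travel": [0.145,0,0],"rotation": [0,0.13,0]},{"hand": 1,"travel": [0,0,0],"rotation": [0,0,0]}]'

```text
time: 2.48
eef_pos: [0.4967, -0.1182, 0.2757]
tcp_rot: [-0.495, 0.512, -0.509, 0.484]
contact_force: [-0.2, 0.9, -0.4]
opening: 0.996
```

```bash
python3 - <<'E'
from h import *
np.set_printoptions(precision=4,suppress=True)
im,d,s=shot('wrist','w0'); M=R.from_quat(s['tcp_rot']).as_matrix(); print(s['eef_pos'],s['qpos'],M, np.degrees(np.arctan2(M[1,2],M[0,2])))
cv2.imwrite('pics/w0b.png',cv2.convertScaleAbs(cv2.resize(im,(768,576)),alpha=1.8,beta=0))
E
```

```text
[ 0.4967 -0.1182  0.2757] [-0.4269 -0.0907  1.948  -0.0132  1.294  -0.3803] [[-0.0428 -0.0141  0.999 ]
 [-0.999  -0.0075 -0.043 ]
 [ 0.0081 -0.9999 -0.0138]] -2.4621066025459504
```

View pics/w0b.png

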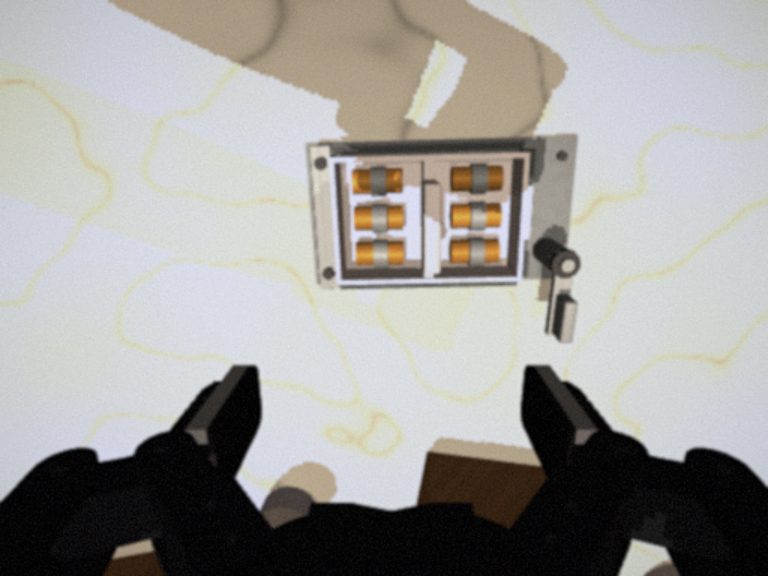

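```bash
python3 - <<'E'
from h import *
np.set_printoptions(precision=4,suppress=True)
z=np.load('pics/w0.npz'); s={'eef_pos':z['p'],'tcp_rot':z['q']}
W=cloud('wrist',z['d'],s); im=z['im'];v,u=np.mgrid[:384,:512]
roi=(u>195)&(u<392)&(v>85)&(v<235)
H=W[...,2]
bench=(roi==0)&(v<230)&(u>30); print('bench z',np.nanmedian(H[bench]), np.nanmedian(H[100:200,20:150]),np.nanmedian(H[100:200,400:500]),np.nanmedian(H[60:80,:]))
def rect(m,n):
    m=cv2.morphologyEx(m.astype(np.uint8),cv2.MORPH_OPEN,np.ones((2,2)))>0
    P=W[m][:,:2]; r=cv2.minAreaRect((P*1000).astype(np.float32)); print(n,m.sum(),r)
br=cv2.cvtColor(im,cv2.COLOR_BGR2GRAY)
rect(roi&(H>.041)&(H<.052)&(u<352)&(br>60),'rim')
P=W[roi&(H>.041)&(H<.052)&(u<352)]
for a in (0,1): print(np.percentile(P[:,a],[0.5,2,98,99.5]))
pl=roi&(H>.075)&(u<340); print('plate',pl.sum(),W[pl].mean(0),np.percentile(W[pl],[2,98],axis=0))
bp=roi&(H>.022)&(H<.034)&(u<225); print('bridge',W[bp].mean(0),np.percentile(W[bp],[2,98],axis=0))
wg=(u>355)&(u<395)&(v>180)&(v<235)&(H>.07); print('wing',W[wg].mean(0),np.percentile(W[wg],[2,98],axis=0))
pv=(u>360)&(u<395)&(v>155)&(v<190)&(H>.045);print('piv',W[pv].mean(0),np.percentile(W[pv],[2,98],axis=0))
for n in ['tray','tray_handle','button_wing','cradle']:
    for m in ctrl.masks_of('wrist',n)[:2]: 
        a=np.array(m['at']).round().astype(int); print(n,m['score'],a,W[a[1],a[0]])
cv2.imwrite('pics/w0c.png',cv2.resize(im[85:235,195:395],None,fx=4,fy=4,interpolation=cv2.INTER_CUBIC))
E
```

```text
bench z -0.000133127410919337 -0.00022429592856110236 -2.3373192669123855e-05 -0.00014083929615021917
rim 1727 ((531.183349609375, -106.626708984375), (111.95448303222656, 165.63035583496094), 87.4654312133789)
[0.4487 0.4494 0.5982 0.5987]
[-0.1499 -0.1491 -0.049  -0.0483]
plate 723 [ 0.5234 -0.098   0.0833] [[ 0.5176 -0.1292  0.0776]
 [ 0.5293 -0.0681  0.0851]]
bridge [ 0.4398 -0.0921  0.0281] [[ 0.4322 -0.1521  0.0259]
 [ 0.451  -0.0401  0.0315]]
wing [ 0.6238 -0.1728  0.0781] [[ 0.6196 -0.1899  0.0706]
 [ 0.6299 -0.1574  0.0811]]
piv [ 0.6257 -0.1353  0.0579] [[ 0.617  -0.1503  0.0463]
 [ 0.637  -0.1236  0.0636]]
tray 0.84 [285 144] [ 0.5209 -0.0892  0.0843]
tray_handle 0.61 [286 146] [ 0.5219 -0.0913  0.0844]
button_wing 0.67 [357 138] [ 0.6183 -0.0972  0.006 ]
button_wing 0.61 [373 198] [ 0.622  -0.1583  0.0663]
cradle 0.73 [354 140] [ 0.6116 -0.0981  0.0162]
```

View pics/w0c.png

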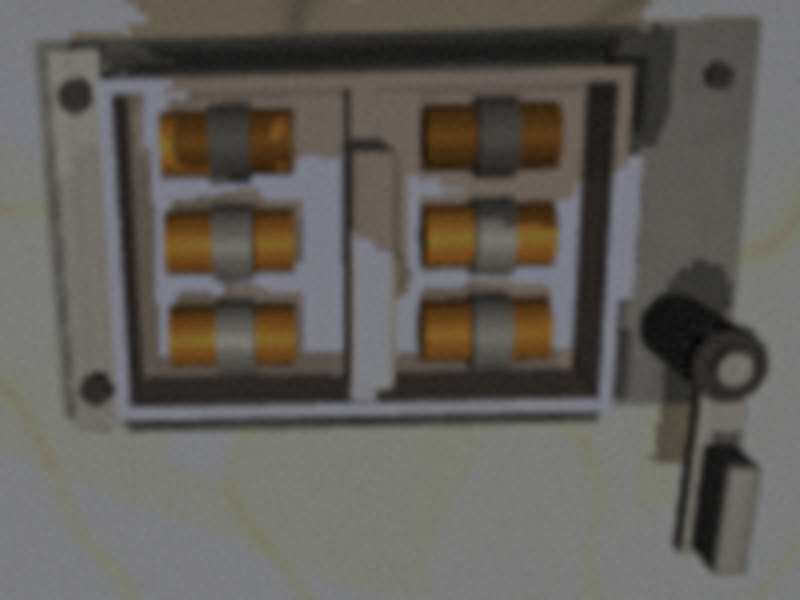

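```bash
python3 - <<'E'
from h import *
np.set_printoptions(precision=4,suppress=True)
z=np.load('pics/w0.npz'); s={'eef_pos':z['p'],'tcp_rot':z['q']}
W=cloud('wrist',z['d'],s);H=W[...,2];v,u=np.mgrid[:384,:512]
roi=(u>195)&(u<392)&(v>85)&(v<235)
P=W[roi&(H>.041)&(H<.052)&(W[...,0]>.44)&(W[...,0]<.602)]
# long edges: bin by x take extreme y
for a,b,lo,hi,w in ((0,1,.455,.592,.01),(1,0,-.143,-.056,.008)):
  xs=np.arange(lo,hi,w);
  for sgn in (1,-1):
    E=[]
    for x in xs:
        q=P[(P[:,a]>=x)&(P[:,a]<x+w)][:,b]
        if len(q)>4: E.append((x+w/2, np.max(q) if sgn>0 else np.min(q)))
    E=np.array(E); k=np.polyfit(E[:,0],E[:,1],1); k=np.polyfit(*E[abs(np.polyval(k,E[:,0])-E[:,1])<.004].T,1)
    print('axis',a,sgn,'deg',np.degrees(k[0]),'mid',np.polyval(k,[.5237,-.099][a]))
# cradle base plate yaw: bridge front edge etc.
B=W[roi&(H>.022)&(H<.034)&(W[...,0]<.452)]
xs=np.arange(-.15,-.045,.008);E=np.array([(y,B[(B[:,1]>y)&(B[:,1]<y+.008)][:,0].min()) for y in xs]);print('bridge deg',np.degrees(np.polyfit(*E.T,1)[0]))
pl=W[roi&(H>.075)&(u<340)]; k=np.polyfit(pl[:,1],pl[:,0],1);print('plate deg',np.degrees(k[0]),np.polyval(k,-.098))
E
```

```text
axis 0 1 deg -1.097346642228295 mid -0.04934669814125249
axis 0 -1 deg -1.1371383282119174 mid -0.14892884495763184
axis 1 1 deg 0.985148563539912 mid 0.5988101791178555
axis 1 -1 deg 1.0849970499756791 mid 0.4490998746045371
bridge deg 1.0375875138201025
plate deg 0.7943456988023364 0.523404873850615
```

```bash
cat >> h.py <<'E'
def go(tp,yaw_deg=None,n=1,tR=None):
    s=st(); M=R.from_quat(s['tcp_rot']).as_matrix()
    if tR is None: tR=toolR(np.radians(yaw_deg))
    for r in plan(s['eef_pos'],M,np.array(tp),tR,n): print(r)
E
python3 -c "
from h import *
go([.5239,-.0991,.14],-1.05,4)"
```

```text
([-0.0147, 0.1129, 0.0235], [0.0063, -0.0089, 0.0036])
([-0.0144, 0.113, 0.0232], [0.0063, -0.0089, 0.0036])
([-0.0141, 0.1131, 0.0229], [0.0063, -0.0089, 0.0036])
([-0.0138, 0.1132, 0.0226], [0.0063, -0.0089, 0.0036])
```

Emit:
arm_command --steps '[{"hand": 1,"travel": [-0.0145,0.113,0.0235],"rotation": [0.0063,-0.009,0.0036]},{"hand": 1,"travel": [-0.0145,0.113,0.023],"rotation": [0.0063,-0.009,0.0036]},{"hand": 1,"travel": [-0.014,0.113,0.023],"rotation": [0.0063,-0.009,0.0036]},{"hand": 1,"travel": [-0.014,0.113,0.0225],"rotation": [0.0063,-0.009,0.0036]},{"hand": 1,"travel": [0,0,0],"rotation": [0,0,0]}]'

```text
time: 3.35
eef_pos: [0.526, -0.0927, 0.1387]
tcp_rot: [0.497, -0.5, 0.503, -0.499]
contact_force: [0.0, -1.9, 0.1]
opening: 0.997
```

```bash
python3 -c "
from h import *
s=st();print(s['eef_pos'],s['qpos'])
go([.5239,-.0991,.076],-1.05,2)
go([.5239,-.0991,.076],-1.05,1)"
```

```text
[ 0.52603685 -0.0926796   0.1386996 ] [-3.64685240e-01  1.05951288e-01  2.01697971e+00  6.78338704e-04
  1.01410076e+00 -3.58309711e-01]
([0.0106, 0.1045, -0.004], [-0.0043, 0.0111, 0.001])
([0.0107, 0.1045, -0.0037], [-0.0043, 0.0111, 0.001])
([0.0212, 0.209, -0.0079], [-0.0086, 0.0221, 0.002])
```

Emit:
arm_command --steps '[{"hand": 1,"travel": [0.021,0,-0.008],"rotation": [-0.008,0.022,0.002]},{"hand": 1,"travel": [0,0.1,0],"rotation": [0,0,0]},{"hand": 1,"travel": [0,0.1,0],"rotation": [0,0,0]},{"hand": 1,"travel": [0,0,0],"rotation": [0,0,0]}]'

```text
time: 3.85
eef_pos: [0.528, -0.101, 0.0859]
tcp_rot: [0.494, -0.5, 0.509, -0.497]
contact_force: [0.3, -0.1, 0.2]
opening: 1.001
```

```bash
python3 -c "
from h import *
s=st();print(s['eef_pos'],s['qpos'],R.from_quat(s['tcp_rot']).as_matrix())
go([.5239,-.0991,.076],-1.05,1)"
```

```text
[ 0.52803713 -0.10098116  0.0859189 ] [-3.77490505e-01  1.89947371e-01  2.03596943e+00 -8.11029127e-04
  9.02251489e-01 -3.59488608e-01] [[-0.01753516  0.01224438  0.99977127]
 [-0.99983207 -0.0055396  -0.01746838]
 [ 0.00532445 -0.99990969  0.01233946]]
([-0.0062, 0.0329, -0.0143], [-0.0236, 0.0016, 0.0102])
```

Emit:
arm_command --steps '[{"hand": 1,"travel": [-0.0062,0.033,-0.0143],"rotation": [-0.0236,0.0016,0.0102]},{"hand": 1,"travel": [0,0,0],"rotation": [0,0,0]}]'

```text
time: 4.1
eef_pos: [0.5257, -0.1001, 0.0792]
tcp_rot: [0.495, -0.503, 0.506, -0.496]
contact_force: [0.3, -0.0, -0.5]
opening: 1.001
```

```bash
python3 -c "
from h import *
s=st();print(s['eef_pos'],s['qpos'],R.from_quat(s['tcp_rot']).as_matrix())
go([.5239,-.0991,.076],-1.05,1)"
```

```text
[ 0.52568401 -0.10007146  0.07922409] [-3.77768447e-01  1.99683941e-01  2.03954174e+00 -1.04754060e-04
  8.97342227e-01 -3.59022963e-01] [[-0.01868354  0.00464023  0.99981468]
 [-0.99982375 -0.00192946 -0.01867476]
 [ 0.00184245 -0.99998737  0.00467546]]
([-0.0031, 0.0107, -0.0061], [-0.0089, -0.0007, 0.0035])
```

Emit:
arm_command --steps '[{"hand": 1,"travel": [-0.004,0.015,-0.008],"rotation": [-0.012,0,0.005]},{"hand": 1,"travel": [0,0,0],"rotation": [0,0,0]}]'

```text
time: 4.35
eef_pos: [0.5242, -0.0991, 0.0761]
tcp_rot: [0.495, -0.504, 0.505, -0.495]
contact_force: [-0.5, -0.2, -0.5]
opening: 0.997
```

```bash
python3 -c "
from h import *
s=st();print(s['eef_pos'],s['qpos'],R.from_quat(s['tcp_rot']).as_matrix())
go([.5239,-.0991,.076],-1.05,1)"
```

```text
[ 0.52416044 -0.09914804  0.07614329] [-3.77312243e-01  2.03385753e-01  2.04215608e+00  2.22952116e-04
  8.95330719e-01 -3.58767032e-01] [[-1.86834976e-02  7.33564316e-04  9.99825179e-01]
 [-9.99825444e-01 -1.03550601e-04 -1.86834266e-02]
 [ 8.98270035e-05 -9.99999726e-01  7.35370955e-04]]
([-0.0001, 0.0005, -0.0009], [-0.0014, -0.0007, 0.0002])
```

Right on target. Close.

Emit:
arm_command --grip_force 60 --steps '[{"hand": 0,"travel": [0,0,0],"rotation": [0,0,0]},{"hand": 0,"travel": [0,0,0],"rotation": [0,0,0]},{"hand": 0,"travel": [0,0,0],"rotation": [0,0,0]},{"hand": 0,"travel": [0,0,0],"rotation": [0,0,0]},{"hand": 0,"travel": [0,0,0],"rotation": [0,0,0]},{"hand": 0,"travel": [0,0,0],"rotation": [0,0,0]}]'

```text
time: 5.1
eef_pos: [0.5245, -0.0993, 0.0768]
tcp_rot: [0.495, -0.504, 0.505, -0.496]
contact_force: [-0.0, 0.9, 0.7]
opening: 0.126
```

```bash
python3 -c "
from h import *
s=st();print(s['eef_pos'],s['opening'],s['contact_force'],s['wrist_torque'],R.from_quat(s['tcp_rot']).as_matrix())
"
```

```text
[ 0.52451065 -0.09929022  0.07681934] 0.12649100964970963 [-0.02335468  0.9126827   0.67038444] [-0.06993961  0.07730633 -0.00353711] [[-1.83968609e-02  1.18619900e-03  9.99830060e-01]
 [-9.99830658e-01 -4.81398847e-04 -1.83963008e-02]
 [ 4.59495364e-04 -9.99999181e-01  1.19485435e-03]]
```

Emit:
arm_command --steps '[{"hand": 0,"travel": [0,-0.04,0],"rotation": [0,0,0]},{"hand": 0,"travel": [0,-0.08,0],"rotation": [0,0,0]},{"hand": 0,"travel": [0,-0.1,0],"rotation": [0,0,0]},{"hand": 0,"travel": [0,-0.1,0],"rotation": [0,0,0]},{"hand": 0,"travel": [0,-0.1,0],"rotation": [0,0,0]},{"hand": 0,"travel": [0,-0.1,0],"rotation": [0,0,0]},{"hand": 0,"travel": [0,0,0],"rotation": [0,0,0]}]'

```text
time: 5.98
eef_pos: [0.5194, -0.0971, 0.2322]
tcp_rot: [-0.497, 0.509, -0.5, 0.494]
contact_force: [0.7, -0.1, -5.2]
opening: 0.135
```

```bash
python3 -c "
from h import *
im,d,s=shot('wrist','w1');print(s['eef_pos'],s['qpos'],s['opening'],s['contact_force'],s['wrist_torque'])
cv2.imwrite('pics/w1b.png',cv2.convertScaleAbs(cv2.resize(im,(768,576)),alpha=1.8,beta=0))
"
```

```text
[ 0.51943315 -0.09712335  0.23217135] [-3.77157276e-01 -1.00738132e-02  1.95199926e+00  4.72621440e-04
  1.21258014e+00 -3.58788599e-01] 0.13518624452040204 [ 0.72403679 -0.14144365 -5.16129598] [-0.04014449 -0.01071082  0.00280518]
```

View pics/w1b.png

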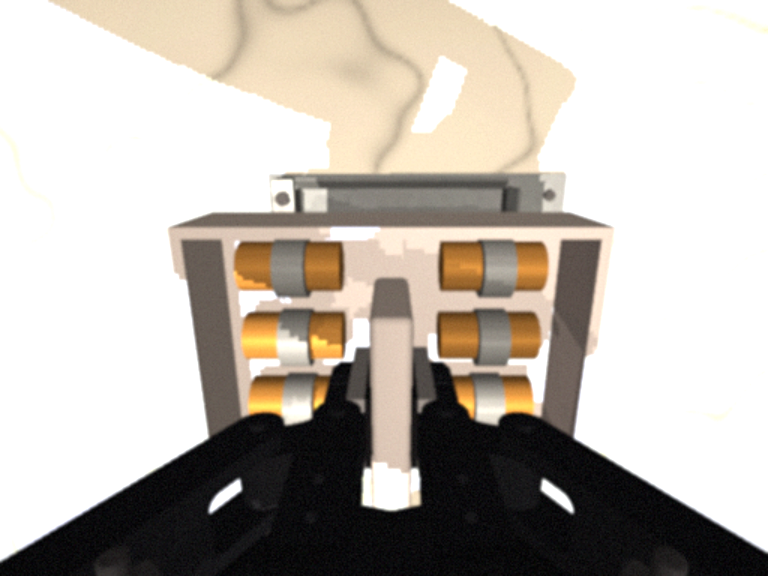

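Emit:
arm_command --steps '[{"hand": 0,"travel": [0,0,0],"rotation": [0,0.2,0]},{"hand": 0,"travel": [0,0,0],"rotation": [0,0.33,0]},{"hand": 0,"travel": [0,0,0],"rotation": [0,0.33,0]},{"hand": 0,"travel": [0,0,0],"rotation": [0,0.33,0]},{"hand": 0,"travel": [0,0,0],"rotation": [0,0.33,0]},{"hand": 0,"travel": [0,0,0],"rotation": [0,0.33,0]},{"hand": 0,"travel": [0,0,0],"rotation": [0,0.33,0]},{"hand": 0,"travel": [0,0,0],"rotation": [0,0.33,0]},{"hand": 0,"travel": [0,0,0],"rotation": [0,0.33,0]},{"hand": 0,"travel": [0,0,0],"rotation": [0,0.33,0]},{"hand": 0,"travel": [0,0,0],"rotation": [0,0.33,0]},{"hand": 0,"travel": [0,0,0],"rotation": [0,0.33,0]},{"hand": 0,"travel": [0,0,0],"rotation": [0,0.33,0]},{"hand": 0,"travel": [0,0,0],"rotation": [0,0.33,0]},{"hand": 0,"travel": [0,0,0],"rotation": [0,0.33,0]},{"hand": 0,"travel": [0,0,0],"rotation": [0,0.2,0]},{"hand": 0,"travel": [0,0,0],"rotation": [0,0,0]}]'

```text
time: 8.15
eef_pos: [0.4918, -0.0865, 0.18]
tcp_rot: [-0.353, -0.582, 0.597, 0.424]
contact_force: [0.0, -0.2, -4.6]
opening: 0.129
```

```bash
python3 -c "
from h import *
s=st();M=R.from_quat(s['tcp_rot']).as_matrix();print(s['eef_pos'],s['qpos'],s['opening'],M,np.degrees(np.arctan2(M[1,2],M[0,2])))
go([.525,-.0985,.2],-181.05,4)
"
```

```text
[ 0.49177169 -0.08654484  0.18004314] [-3.77964468e-01  2.77680194e-02  2.01769302e+00  6.78906631e-04
  1.19927279e+00  2.35774022e+00] 0.128618890772403 [[-0.39107916 -0.09545784 -0.9153933 ]
 [ 0.91744804  0.03858258 -0.39598041]
 [ 0.07311767 -0.99468547  0.07248876]] -156.60767878430954
([-0.0188, -0.0196, -0.0202], [-0.0416, 0.2022, 0.0271])
([-0.0168, -0.0189, -0.0225], [-0.0416, 0.2022, 0.0271])
([-0.0145, -0.0181, -0.0246], [-0.0416, 0.2022, 0.0271])
([-0.0121, -0.0174, -0.0264], [-0.0416, 0.2022, 0.0271])
```

Emit:
arm_command --steps '[{"hand": 0,"travel": [-0.019,-0.03,-0.02],"rotation": [-0.042,0.2,0.027]},{"hand": 0,"travel": [-0.017,-0.025,-0.0225],"rotation": [-0.042,0.2,0.027]},{"hand": 0,"travel": [-0.015,-0.025,-0.025],"rotation": [-0.042,0.2,0.027]},{"hand": 0,"travel": [-0.012,-0.025,-0.026],"rotation": [-0.042,0.2,0.027]},{"hand": 0,"travel": [0,0,0],"rotation": [0,0,0]}]'

```text
time: 8.78
eef_pos: [0.5217, -0.0976, 0.2011]
tcp_rot: [-0.5, -0.494, 0.497, 0.508]
contact_force: [0.5, -0.1, -4.7]
opening: 0.137
```

```bash
python3 -c "
from h import *
s=st();M=R.from_quat(s['tcp_rot']).as_matrix();print(s['eef_pos'],s['qpos'],s['opening'],M,np.degrees(np.arctan2(M[1,2],M[0,2])))
go([.525,-.0985,.2],-181.05,1)
"
```

```text
[ 0.52174238 -0.09757665  0.20106829] [-3.76457955e-01  2.77434594e-02  1.97382603e+00  7.99617973e-04
  1.15253750e+00  2.78113848e+00] 0.13650996433847157 [[ 0.01636137 -0.01136895 -0.99980151]
 [ 0.99985317  0.00527999  0.01630217]
 [ 0.0050936  -0.99992143  0.01145367]] 179.0658517138598
([-0.0029, 0.0034, -0.0109], [-0.0219, 0.0038, 0.0097])
```

```bash
python3 -c "
from h import *
np.set_printoptions(precision=4,suppress=True)
s=st();M=R.from_quat(s['tcp_rot']).as_matrix();q=s['qpos']
f=lambda q:R.from_euler('ZYZYZ',[q[0],q[1]+q[2],q[3],q[4],q[5]]).as_matrix()
C=f(q).T@M; print(C)
C=C.round()
for tilt in (0,-8,-13,-15,-17):
  T=toolR(np.radians(178.95))@R.from_rotvec([np.radians(tilt),0,0]).as_matrix()
  for a in (2.0,2.1,2.2):
   for q1 in (-.377,-.40,-.42):
    e=R.from_matrix((R.from_euler('ZY',[q1,a]).as_matrix()).T@T@C.T).as_euler('ZYZ'); print(tilt,a,q1,e)
"
```

```text
Traceback (most recent call last):
  File "scipy/spatial/transform/_rotation.pyx", line 1413, in scipy.spatial.transform._rotation.Rotation.from_euler
ValueError: Expected axis specification to be a non-empty string of upto 3 characters, got ZYZYZ
```

```bash
python3 -c "
from h import *
np.set_printoptions(precision=4,suppress=True)
s=st();M=R.from_quat(s['tcp_rot']).as_matrix();q=s['qpos']
f=lambda q:(R.from_euler('ZY',[q[0],q[1]+q[2]])*R.from_euler('ZYZ',q[3:])).as_matrix()
C=f(q).T@M; print(C)
C=C.round()
for tilt in (0,-8,-15):
  T=toolR(np.radians(178.95))@R.from_rotvec([np.radians(tilt),0,0]).as_matrix()
  for a in (2.0,2.1,2.2):
   for q1 in (-.377,-.40,-.42):
    e=R.from_matrix((R.from_euler('ZY',[q1,a]).as_matrix()).T@T@C.T).as_euler('ZYZ'); print(tilt,a,q1,e)
"
```

```text
[[-0.  0. -1.]
 [-1. -0.  0.]
 [-0.  1.  0.]]
0 2.0 -0.377 [0.     1.1416 2.7829]
0 2.0 -0.4 [0.     1.1416 2.7599]
0 2.0 -0.42 [0.     1.1416 2.7399]
0 2.1 -0.377 [0.     1.0416 2.7829]
0 2.1 -0.4 [0.     1.0416 2.7599]
0 2.1 -0.42 [-0.      1.0416  2.7399]
0 2.2 -0.377 [0.     0.9416 2.7829]
0 2.2 -0.4 [0.     0.9416 2.7599]
0 2.2 -0.42 [-0.      0.9416  2.7399]
-8 2.0 -0.377 [0.0577 1.0115 2.7555]
-8 2.0 -0.4 [0.0611 1.0127 2.7309]
-8 2.0 -0.42 [0.0641 1.0139 2.7095]
-8 2.1 -0.377 [0.0618 0.9117 2.7482]
-8 2.1 -0.4 [0.0656 0.9129 2.7232]
-8 2.1 -0.42 [0.0688 0.9141 2.7014]
-8 2.2 -0.377 [0.0674 0.8119 2.7397]
-8 2.2 -0.4 [0.0714 0.8132 2.7142]
-8 2.2 -0.42 [0.0749 0.8144 2.692 ]
-15 2.0 -0.377 [0.1163 0.8991 2.7216]
-15 2.0 -0.4 [0.1232 0.9016 2.6951]
-15 2.0 -0.42 [0.1291 0.9039 2.6721]
-15 2.1 -0.377 [0.127  0.7998 2.7054]
-15 2.1 -0.4 [0.1345 0.8024 2.678 ]
-15 2.1 -0.42 [0.1409 0.8048 2.6542]
-15 2.2 -0.377 [0.1414 0.7007 2.6858]
-15 2.2 -0.4 [0.1496 0.7034 2.6573]
-15 2.2 -0.42 [0.1566 0.7059 2.6326]
```

```bash
cat >> h.py <<'E'
C0=np.array([.5243,-.0992]); ZS=.0768; YAW=178.95
def seat(th,Ox,tip,y=0):
    """tilt deg, origin x (mm), tongue tip height (mm) -> TCP pose"""
    t=np.radians(th); Oz=tip+89*np.sin(t)
    cx=Ox+70.8*np.sin(t); cz=Oz+70.8*np.cos(t)-70.8
    a=np.radians(YAW); u=np.array([np.cos(a),np.sin(a)]); w=np.array([-u[1],u[0]])
    p=np.r_[C0+(cx*u+y*w)/1000, ZS+cz/1000]
    return p,toolR(a)@R.from_rotvec([-t,0,0]).as_matrix()
def where():
    s=st();M=R.from_quat(s['tcp_rot']).as_matrix();a=np.radians(YAW)
    D=toolR(a).T@M; rv=np.degrees(R.from_matrix(D).as_rotvec()); t=np.radians(-rv[0])
    u=np.array([np.cos(a),np.sin(a)]); w=np.array([-u[1],u[0]])
    d=(s['eef_pos'][:2]-C0)*1000; Oz=(s['eef_pos'][2]-ZS)*1000+70.8-70.8*np.cos(t)
    print('tilt %.2f yaw %.2f roll %.2f Ox %.2f Oy %.2f tip %.2f Oz %.2f'%(np.degrees(t),-rv[1],rv[2],d@u-70.8*np.sin(t),d@w,Oz-89*np.sin(t),Oz),'F',s['contact_force'].round(1),'q6 %.3f'%s['qpos'][5],'op %.3f t %.2f'%(s['opening'],s['time']))
E
python3 -c "
from h import *
where()
p,T=seat(15,-16,45); print(p)
go(p,tR=T,n=5)
"
```

```text
tilt -0.66 yaw 0.11 roll -0.29 Ox 3.40 Oy -1.58 tip 125.29 Oz 124.27 F [ 0.5 -0.1 -4.7] q6 2.781 op 0.137 t 8.78
[ 0.521976   -0.09915741  0.14242244]
([-0.0013, 0.0391, -0.0006], [-0.1044, 0.0005, 0.002])
([-0.0012, 0.0391, 0.0015], [-0.1044, 0.0005, 0.002])
([-0.0012, 0.0389, 0.0036], [-0.1044, 0.0005, 0.002])
([-0.0011, 0.0387, 0.0058], [-0.1044, 0.0005, 0.002])
([-0.0011, 0.0383, 0.0079], [-0.1044, 0.0005, 0.002])
```

Emit:
arm_command --steps '[{"hand": 0,"travel": [-0.001,0.03,0],"rotation": [-0.105,0,0.002]},{"hand": 0,"travel": [-0.001,0.03,0.0015],"rotation": [-0.105,0,0.002]},{"hand": 0,"travel": [-0.001,0.03,0.0035],"rotation": [-0.105,0,0.002]},{"hand": 0,"travel": [-0.001,0.03,0.006],"rotation": [-0.105,0,0.002]},{"hand": 0,"travel": [-0.001,0.03,0.008],"rotation": [-0.105,0,0.002]},{"hand": 0,"travel": [0,0,0],"rotation": [0,0,0]}]'

```text
time: 9.52
eef_pos: [0.5126, -0.0957, 0.1449]
tcp_rot: [0.556, 0.56, -0.433, -0.435]
contact_force: [-0.1, -0.8, -4.3]
opening: 0.132
```

```bash
python3 -c "
from h import *
where()
p,T=seat(15,-16,25)
go(p,tR=T,n=2)
"
```

```text
tilt 14.24 yaw 1.17 roll -0.47 Ox -5.68 Oy -3.32 tip 48.39 Oz 70.29 F [-0.1 -0.8 -4.3] q6 2.619 op 0.132 t 9.53
([-0.0061, 0.0401, -0.0059], [-0.0126, 0.0183, 0.0102])
([-0.0058, 0.0402, -0.0057], [-0.0126, 0.0183, 0.0102])
```

Emit:
arm_command --steps '[{"hand": 0,"travel": [-0.006,0.03,-0.006],"rotation": [-0.0126,0.0183,0.01]},{"hand": 0,"travel": [-0.006,0.03,-0.006],"rotation": [-0.0126,0.0183,0.01]},{"hand": 0,"travel": [0,0,0],"rotation": [0,0,0]}]'

```text
time: 9.9
eef_pos: [0.5213, -0.0994, 0.1272]
tcp_rot: [0.565, 0.556, -0.427, -0.434]
contact_force: [0.2, -0.7, -4.5]
opening: 0.13
```

```bash
python3 -c "
from h import *
where()
p,T=seat(15,-16,25)
go(p,tR=T,n=1)
im,d,s=shot('wrist','w2');cv2.imwrite('pics/w2b.png',cv2.convertScaleAbs(cv2.resize(im,(768,576)),alpha=1.8,beta=0))
"
```

```text
tilt 14.90 yaw 0.08 roll 0.01 Ox -15.19 Oy 0.29 tip 29.89 Oz 52.78 F [ 0.2 -0.7 -4.5] q6 2.635 op 0.130 t 9.90
([0.001, 0.016, 0.0019], [-0.0032, 0.0026, 0.0])
```

View pics/w2b.png

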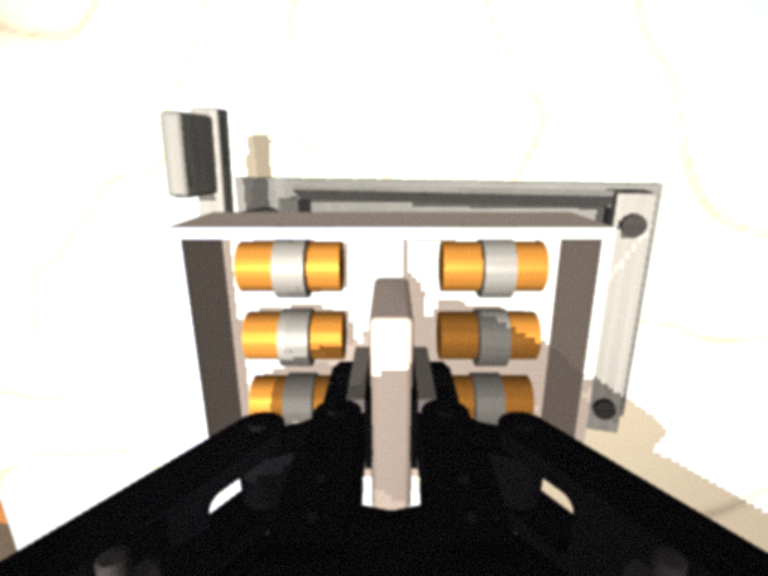

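```bash
python3 -c "
from h import *
p,T=seat(15,-15.5,12)
go(p,tR=T,n=2)
"
```

```text
([0.0006, 0.0294, 0.0078], [-0.0009, 0.0013, -0.0002])
([0.0006, 0.0294, 0.0078], [-0.0009, 0.0013, -0.0002])
```

Emit:
arm_command --steps '[{"hand": 0,"travel": [0,0.029,0.007],"rotation": [0,0.0013,0]},{"hand": 0,"travel": [0,0.029,0.007],"rotation": [0,0.0013,0]},{"hand": 0,"travel": [0,0,0],"rotation": [0,0,0]}]'

```text
time: 10.32
eef_pos: [0.5223, -0.0996, 0.1089]
tcp_rot: [0.566, 0.556, -0.427, -0.434]
contact_force: [-0.6, 0.1, -4.6]
opening: 0.13
```

```bash
python3 -c "
from h import *
where()
p,T=seat(15,-15.5,3)
go(p,tR=T,n=1)
"
```

```text
tilt 14.96 yaw 0.03 roll 0.02 Ox -16.30 Oy 0.40 tip 11.53 Oz 34.51 F [-0.6  0.1 -4.6] q6 2.627 op 0.130 t 10.32
([0.0014, 0.0266, 0.01], [-0.0012, 0.001, -0.0006])
```

Emit:
arm_command --steps '[{"hand": 0,"travel": [0.0014,0.024,0.009],"rotation": [-0.001,0.001,0]},{"hand": 0,"travel": [0,0,0],"rotation": [0,0,0]}]'

```text
time: 10.58
eef_pos: [0.5215, -0.0991, 0.1007]
tcp_rot: [0.566, 0.556, -0.427, -0.434]
contact_force: [0.2, 0.0, -4.1]
opening: 0.134
```

```bash
python3 -c "
from h import *
where()
p,T=seat(15,-1.5,3)
go(p,tR=T,n=2)
"
```

```text
tilt 14.98 yaw -0.01 roll 0.01 Ox -15.46 Oy -0.07 tip 3.27 Oz 26.28 F [ 0.2  0.  -4.1] q6 2.623 op 0.134 t 10.57
([-0.0001, -0.0056, 0.0226], [-0.0003, -0.0001, -0.0002])
([-0.0001, -0.0056, 0.0226], [-0.0003, -0.0001, -0.0002])
```

Emit:
arm_command --steps '[{"hand": 0,"travel": [0,-0.0055,0.0225],"rotation": [0,0,0]},{"hand": 0,"travel": [0,-0.0055,0.0225],"rotation": [0,0,0]},{"hand": 0,"travel": [0,0,0],"rotation": [0,0,0]}]'

```text
time: 10.95
eef_pos: [0.5067, -0.0989, 0.1008]
tcp_rot: [0.566, 0.556, -0.427, -0.434]
contact_force: [-1.0, 1.1, -4.6]
opening: 0.13
```

```bash
python3 -c "
from h import *
where()
for a in ((15,-1.5,3),(9,-1,1.5)):
  p,T=seat(*a)
  go(p,tR=T,n=2)
"
```

```text
tilt 15.02 yaw 0.00 roll 0.03 Ox -0.76 Oy -0.01 tip 3.33 Oz 26.39 F [-1.   1.1 -4.6] q6 2.606 op 0.130 t 10.95
([-0.0, 0.0009, -0.0011], [0.0004, 0.0001, -0.0005])
([-0.0, 0.0009, -0.0011], [0.0004, 0.0001, -0.0005])
([-0.0, 0.0184, -0.008], [0.1004, 0.0001, -0.0005])
([-0.0, 0.018, -0.009], [0.1004, 0.0001, -0.0005])
```

Emit:
arm_command --steps '[{"hand": 0,"travel": [0,0.0184,-0.008],"rotation": [0.1,0,0]},{"hand": 0,"travel": [0,0.018,-0.009],"rotation": [0.1,0,0]},{"hand": 0,"travel": [0,0,0],"rotation": [0,0,0]}]'

```text
time: 11.32
eef_pos: [0.5148, -0.0995, 0.0923]
tcp_rot: [0.544, 0.532, -0.455, -0.463]
contact_force: [0.1, 0.5, -5.1]
opening: 0.132
```

```bash
python3 -c "
from h import *
where()
p,T=seat(4,-0.5,0.8)
go(p,tR=T,n=2)
"
```

```text
tilt 9.07 yaw -0.06 roll 0.10 Ox -1.71 Oy 0.44 tip 2.37 Oz 16.40 F [ 0.1  0.5 -5.1] q6 2.694 op 0.132 t 11.32
([0.0008, 0.0156, -0.006], [0.0845, -0.0009, -0.0017])
([0.0008, 0.0153, -0.0067], [0.0845, -0.0009, -0.0017])
```

Emit:
arm_command --steps '[{"hand": 0,"travel": [0.0008,0.0156,-0.0055],"rotation": [0.0845,-0.001,-0.0017]},{"hand": 0,"travel": [0.0008,0.0153,-0.006],"rotation": [0.0845,-0.001,-0.0017]},{"hand": 0,"travel": [0,0,0],"rotation": [0,0,0]}]'

```text
time: 11.7
eef_pos: [0.52, -0.0993, 0.0837]
tcp_rot: [0.522, 0.512, -0.478, -0.487]
contact_force: [0.6, 0.0, -4.3]
opening: 0.133
```

```bash
python3 -c "
from h import *
where()
p,T=seat(0,0,0)
go(p,tR=T,n=2)
"
```

```text
tilt 3.90 yaw -0.03 roll 0.03 Ox -0.49 Oy 0.19 tip 1.00 Oz 7.04 F [ 0.6  0.  -4.3] q6 2.749 op 0.133 t 11.70
([0.0003, 0.0119, -0.0064], [0.0649, -0.0005, -0.0005])
([0.0003, 0.0117, -0.0068], [0.0649, -0.0005, -0.0005])
```

Emit:
arm_command --steps '[{"hand": 0,"travel": [0,0.0119,-0.0064],"rotation": [0.065,0,0]},{"hand": 0,"travel": [0,0.0117,-0.0068],"rotation": [0.065,0,0]},{"hand": 0,"travel": [0,0,0],"rotation": [0,0,0]}]'

```text
time: 12.08
eef_pos: [0.5249, -0.0996, 0.0769]
tcp_rot: [-0.504, -0.494, 0.496, 0.505]
contact_force: [-0.1, -0.0, -2.5]
opening: 0.134
```

```bash
python3 -c "
from h import *
where()
p,T=seat(0,0,0)
go(p,tR=T,n=1)
"
```

```text
tilt -0.16 yaw -0.04 roll 0.06 Ox -0.44 Oy 0.38 tip 0.37 Oz 0.13 F [-0.1 -0.  -2.5] q6 2.786 op 0.134 t 12.07
([0.0013, 0.0004, 0.0021], [-0.0052, -0.0014, -0.002])
```

Emit:
arm_command --steps '[{"hand": 0,"travel": [0.001,0.007,0.002],"rotation": [-0.005,0,0]},{"hand": 0,"travel": [0,0,0],"rotation": [0,0,0]}]'

```text
time: 12.32
eef_pos: [0.525, -0.0996, 0.077]
tcp_rot: [0.505, 0.495, -0.496, -0.504]
contact_force: [0.2, 0.9, -5.8]
opening: 0.131
```

```bash
python3 -c "
from h import *
where()
"
```

```text
tilt 0.02 yaw -0.02 roll 0.09 Ox -0.77 Oy 0.40 tip 0.17 Oz 0.20 F [ 0.2  0.9 -5.8] q6 2.784 op 0.131 t 12.32
```

Emit:
arm_command --steps '[{"hand": 0,"travel": [0,0.012,0.004],"rotation": [0,0,0]},{"hand": 0,"travel": [0,0.012,0.002],"rotation": [0,0,0]}]'

```text
time: 12.58
eef_pos: [0.5252, -0.0997, 0.0767]
tcp_rot: [0.505, 0.495, -0.495, -0.504]
contact_force: [-11.2, 3.6, 20.4]
opening: 0.127
```

```bash
python3 -c "
from h import *
where()
"
```

```text
tilt 0.02 yaw 0.01 roll 0.04 Ox -0.95 Oy 0.50 tip -0.10 Oz -0.06 F [-11.2   3.6  20.4] q6 2.783 op 0.127 t 12.57
```

Emit:
arm_command --steps '[{"hand": 0,"travel": [0,0,0],"rotation": [0,0,0]},{"hand": 1,"travel": [0,0,0],"rotation": [0,0,0]},{"hand": 1,"travel": [0,0,0],"rotation": [0,0,0]},{"hand": 1,"travel": [0,0,0],"rotation": [0,0,0]},{"hand": 1,"travel": [0,0,0],"rotation": [0,0,0]},{"hand": 1,"travel": [0,0,0],"rotation": [0,0,0]}]'

```text
time: 13.32
eef_pos: [0.5271, -0.1006, 0.0779]
tcp_rot: [0.507, 0.496, -0.494, -0.502]
contact_force: [0.4, 0.3, 0.1]
opening: 1.001
```

```bash
python3 -c "
from h import *
where()
"
```

```text
tilt 0.38 yaw -0.02 roll 0.16 Ox -3.28 Oy 1.31 tip 0.55 Oz 1.13 F [0.4 0.3 0.1] q6 2.783 op 1.001 t 13.32
```

Emit:
arm_command --steps '[{"hand": 1,"travel": [0,-0.1,0],"rotation": [0,0,0]},{"hand": 1,"travel": [0,-0.12,0],"rotation": [0,0,0]},{"hand": 1,"travel": [0,-0.14,0],"rotation": [0,0,0]},{"hand": 1,"travel": [0,-0.14,0],"rotation": [0,0,0]},{"hand": 1,"travel": [0,-0.14,0],"rotation": [0,0,0]},{"hand": 1,"travel": [0,0,0],"rotation": [0,0,0]}]'

```text
time: 14.08
eef_pos: [0.5253, -0.0999, 0.2747]
tcp_rot: [0.506, 0.496, -0.495, -0.503]
contact_force: [0.0, -0.2, -0.1]
opening: 0.998
```

```bash
cat > meas.py <<'E'
from h import *
import sys
np.set_printoptions(precision=4,suppress=True)
n=sys.argv[1]
where()
im,d,s=shot('wrist',n);cv2.imwrite(f'pics/{n}b.png',cv2.convertScaleAbs(cv2.resize(im,(768,576)),alpha=1.8,beta=0))
W=cloud('wrist',d,s);H=W[...,2]
print(s['eef_pos'],s['qpos'])
m=(W[...,0]>.44)&(W[...,0]<.602)&(W[...,1]>-.156)&(W[...,1]<-.04)
P=W[m&(H>.038)&(H<.056)]
for a in (0,1): print(np.percentile(P[:,a],[0.5,2,98,99.5]))
for nm,q in (('front',P[P[:,0]<.453]),('rear',P[P[:,0]>.594]),('+y',P[P[:,1]>-.053]),('-y',P[P[:,1]<-.146])): print(nm,len(q),np.median(q,0))
pl=W[m&(H>.075)&(W[...,0]<.545)&(W[...,0]>.5)]; print('plate',len(pl),pl.mean(0) if len(pl) else '')
wg=(W[...,0]>.55)&(W[...,0]<.7)&(W[...,1]>-.2)&(H>.072)&(H<.09); q=W[wg]; print('wing',len(q),q.mean(0) if len(q) else '')
E
python3 meas.py w3
```

```text
tilt 0.26 yaw -0.03 roll 0.11 Ox -1.31 Oy 0.67 tip 197.55 Oz 197.94 F [ 0.  -0.2 -0.1] q6 2.783 op 0.998 t 14.07
[ 0.5253 -0.0999  0.2747] [-0.3776 -0.0419  1.9035 -0.0003  1.2751  2.7829]
[0.4505 0.4512 0.6    0.6007]
[-0.1505 -0.1499 -0.0496 -0.0489]
front 170 [ 0.4519 -0.1112  0.046 ]
rear 396 [ 0.5978 -0.1029  0.0457]
+y 358 [ 0.5064 -0.0515  0.0457]
-y 449 [ 0.5364 -0.148   0.046 ]
plate 9184 [ 0.5228 -0.1119  0.3166]
wing 396 [ 0.624  -0.1744  0.079 ]
```

View pics/w3b.png

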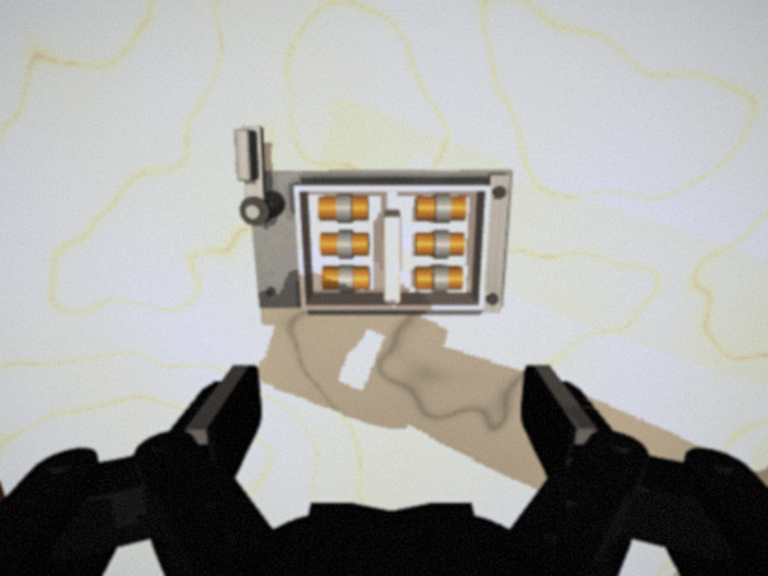

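```bash
cat >> h.py <<'E'
PIV=np.array([.6277,-.1351])
A=np.radians(YAW); U=np.array([np.cos(A),np.sin(A)]); Wd=np.array([-U[1],U[0]])
def push(phi,r=40,gap=0.):
    f=np.radians(phi); e=np.array([np.cos(f),np.sin(f)]); n=np.array([-np.sin(f),np.cos(f)])
    h=14.5*abs(np.sin(f))+11*abs(np.cos(f)); c=r*e+(5+h+gap)*n
    return np.r_[PIV+(c[0]*U+c[1]*Wd)/1000,.091]
E
python3 -c "
from h import *
p=push(86,42,18); print(p, push(0))
q=p.copy(); q[2]=.15
go(q,178.95,5)
"
```

```text
[ 0.66208654 -0.18030234  0.091     ] [ 0.58741352 -0.15036432  0.091     ]
([-0.0521, 0.0815, -0.0929], [0.0, -0.0002, -0.0001])
([-0.0521, 0.0814, -0.0929], [0.0, -0.0002, -0.0001])
([-0.0521, 0.0814, -0.0929], [0.0, -0.0002, -0.0001])
([-0.0522, 0.0814, -0.0929], [0.0, -0.0002, -0.0001])
([-0.0522, 0.0814, -0.0929], [0.0, -0.0002, -0.0001])
```

Emit:
arm_command --steps '[{"hand": 0,"travel": [-0.052,0.08,-0.093],"rotation": [0,0,0]},{"hand": 0,"travel": [-0.052,0.08,-0.093],"rotation": [0,0,0]},{"hand": 0,"travel": [-0.052,0.08,-0.093],"rotation": [0,0,0]},{"hand": 0,"travel": [-0.052,0.08,-0.093],"rotation": [0,0,0]},{"hand": 0,"travel": [-0.052,0.08,-0.093],"rotation": [0,0,0]},{"hand": 0,"travel": [0,0,0],"rotation": [0,0,0]}]'

```text
time: 14.88
eef_pos: [0.6602, -0.1798, 0.1356]
tcp_rot: [-0.499, -0.493, 0.498, 0.51]
contact_force: [-0.3, 0.5, 0.4]
opening: 0.001
```

```bash
python3 -c "
from h import *
where(); s=st(); print(s['eef_pos'])
q=push(86,42,18)
go(q,178.95,2)
im,d,s=shot('wrist','w4');cv2.imwrite('pics/w4b.png',cv2.convertScaleAbs(cv2.resize(im,(768,576)),alpha=1.8,beta=0))
"
```

```text
tilt -0.93 yaw -0.02 roll -0.37 Ox -136.18 Oy 78.10 tip 60.25 Oz 58.81 F [-0.3  0.5  0.4] q6 2.747 op 0.001 t 14.88
[ 0.66017104 -0.17980192  0.13560176]
([-0.0013, 0.0743, -0.0044], [-0.0155, -0.0003, 0.0062])
([-0.001, 0.0743, -0.0038], [-0.0155, -0.0003, 0.0062])
```

View pics/w4b.png

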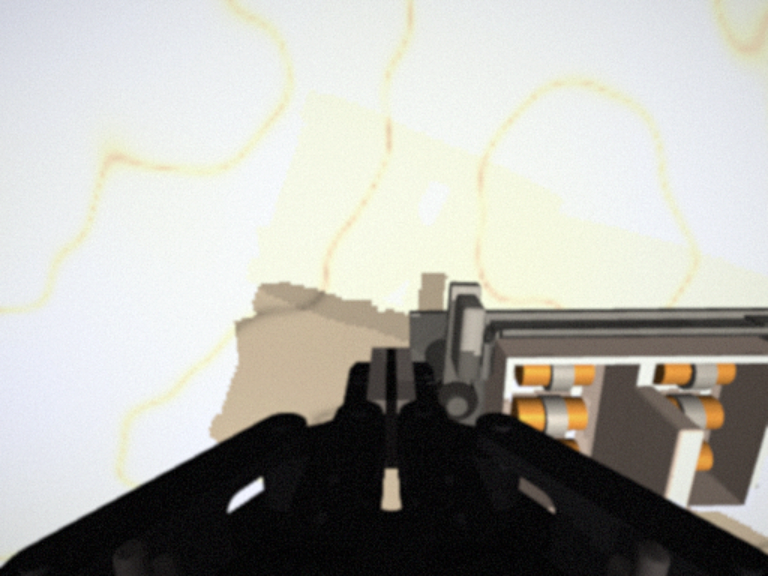

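Emit:
arm_command --steps '[{"hand": 0,"travel": [-0.001,0.074,-0.008],"rotation": [-0.0155,0,0.006]},{"hand": 0,"travel": [-0.001,0.074,-0.008],"rotation": [-0.0155,0,0.006]},{"hand": 0,"travel": [0,0,0],"rotation": [0,0,0]}]'

```text
time: 15.3
eef_pos: [0.6629, -0.1783, 0.0931]
tcp_rot: [0.505, 0.496, -0.495, -0.504]
contact_force: [0.3, -0.7, -0.3]
opening: 0.001
```

```bash
python3 -c "
from h import *
where(); s=st(); print(s['eef_pos'])
p=s['eef_pos'];M=toolR(A)
for f in (80,70,60,50,40,30,20,10,0,-5):
  q=push(f,40); print(f,(q).round(4),plan(p,M,q,M,1)[0][0]); p=q
"
```

```text
tilt 0.09 yaw 0.05 roll 0.00 Ox -140.13 Oy 76.56 tip 16.16 Oz 16.30 F [ 0.3 -0.7 -0.3] q6 2.748 op 0.001 t 15.30
[ 0.66289324 -0.178315    0.09310275]
80 [ 0.6408 -0.1784  0.091 ] [-0.0017, 0.007, 0.0735]
70 [ 0.6342 -0.1805  0.091 ] [-0.0072, 0.0, 0.0219]
60 [ 0.6268 -0.1813  0.091 ] [-0.0031, 0.0, 0.0246]
50 [ 0.6189 -0.1805  0.091 ] [0.0021, 0.0, 0.0264]
40 [ 0.6109 -0.1779  0.091 ] [0.008, 0.0, 0.0269]
30 [ 0.6032 -0.1735  0.091 ] [0.0143, 0.0, 0.0258]
20 [ 0.5965 -0.1673  0.091 ] [0.0204, 0.0, 0.023]
10 [ 0.591  -0.1595  0.091 ] [0.0258, 0.0, 0.0185]
0 [ 0.5874 -0.1504  0.091 ] [0.0301, 0.0, 0.0126]
-5 [ 0.5861 -0.148   0.091 ] [0.0078, 0.0, 0.0045]
```

Emit:
arm_command --steps '[{"hand": 0,"travel": [0,0.007,0.036],"rotation": [0,0,0]},{"hand": 0,"travel": [-0.002,0,0.037],"rotation": [0,0,0]},{"hand": 0,"travel": [-0.007,0,0.022],"rotation": [0,0,0]},{"hand": 0,"travel": [-0.003,0,0.025],"rotation": [0,0,0]},{"hand": 0,"travel": [0.002,0,0.026],"rotation": [0,0,0]}]'

```text
time: 15.92
eef_pos: [0.6203, -0.1811, 0.0975]
tcp_rot: [0.51, 0.499, -0.492, -0.499]
contact_force: [3.4, 0.5, 0.0]
opening: 0.003
```

```bash
python3 -c "
from h import *
where(); s=st(); print(s['eef_pos'])
p=s['eef_pos'];M=toolR(A)
go(push(40),178.95,1)
im,d,s=shot('wrist','w5');cv2.imwrite('pics/w5b.png',cv2.convertScaleAbs(cv2.resize(im,(768,576)),alpha=1.8,beta=0))
"
```

```text
tilt 0.95 yaw 0.02 roll 0.22 Ox -98.69 Oy 80.17 tip 19.23 Oz 20.71 F [3.4 0.5 0. ] q6 2.715 op 0.003 t 15.93
[ 0.62033297 -0.18114616  0.0974984 ]
([0.0102, 0.0211, 0.032], [0.0317, 0.0005, -0.0075])
```

View pics/w5b.png

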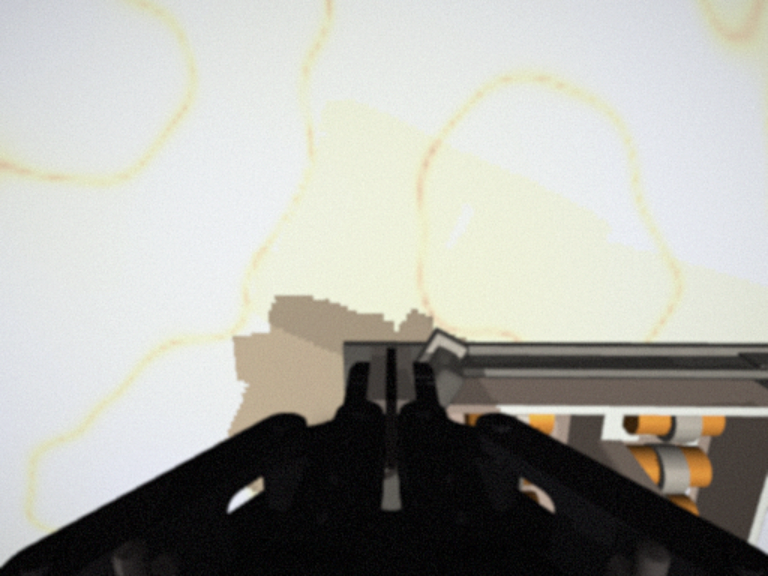

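Emit:
arm_command --steps '[{"hand": 0,"travel": [0.01,0.024,0.032],"rotation": [0.032,0,-0.0075]},{"hand": 0,"travel": [0.0143,0.003,0.026],"rotation": [0,0,0]},{"hand": 0,"travel": [0.0204,0.003,0.023],"rotation": [0,0,0]}]'

```text
time: 16.35
eef_pos: [0.5952, -0.1682, 0.0891]
tcp_rot: [0.505, 0.495, -0.496, -0.504]
contact_force: [2.8, -2.5, 1.4]
opening: -0.003
```

```bash
python3 -c "
from h import *
where(); s=st(); print(s['eef_pos'])
go(push(10),178.95,1)
M=toolR(A);print(plan(push(10),M,push(0),M,1),plan(push(0),M,push(-6),M,1))
"
```

```text
tilt 0.01 yaw 0.02 roll 0.16 Ox -72.18 Oy 67.70 tip 12.26 Oz 12.29 F [ 2.8 -2.5  1.4] q6 2.723 op -0.003 t 16.35
[ 0.5952059  -0.16821162  0.08908581]
([0.0289, -0.0065, 0.0144], [0.0005, 0.0006, -0.0052])
[([0.0301, 0.0, 0.0126], [0.0, 0.0, 0.0])] [([0.0094, 0.0, 0.0054], [0.0, 0.0, 0.0])]
```

Emit:
arm_command --steps '[{"hand": 0,"travel": [0.029,-0.006,0.0145],"rotation": [0,0,-0.005]},{"hand": 0,"travel": [0.03,0,0.012],"rotation": [0,0,0]},{"hand": 0,"travel": [0.012,0,0.002],"rotation": [0,0,0]}]'

```text
time: 16.73
eef_pos: [0.5856, -0.1489, 0.0898]
tcp_rot: [0.506, 0.494, -0.499, -0.501]
contact_force: [4.7, -19.1, -5.6]
opening: 0.004
```

```bash
python3 -c "
from h import *
where(); s=st(); print(s['eef_pos'],push(0))
im,d,s=shot('wrist','w6');cv2.imwrite('pics/w6b.png',cv2.convertScaleAbs(cv2.resize(im,(768,576)),alpha=1.8,beta=0))
"
```

```text
tilt 0.04 yaw 0.23 roll 0.59 Ox -62.22 Oy 48.54 tip 12.96 Oz 13.01 F [  4.7 -19.1  -5.6] q6 2.749 op 0.004 t 16.73
[ 0.58557231 -0.14887459  0.08981282] [ 0.58741352 -0.15036432  0.091     ]
```

View pics/w6b.png

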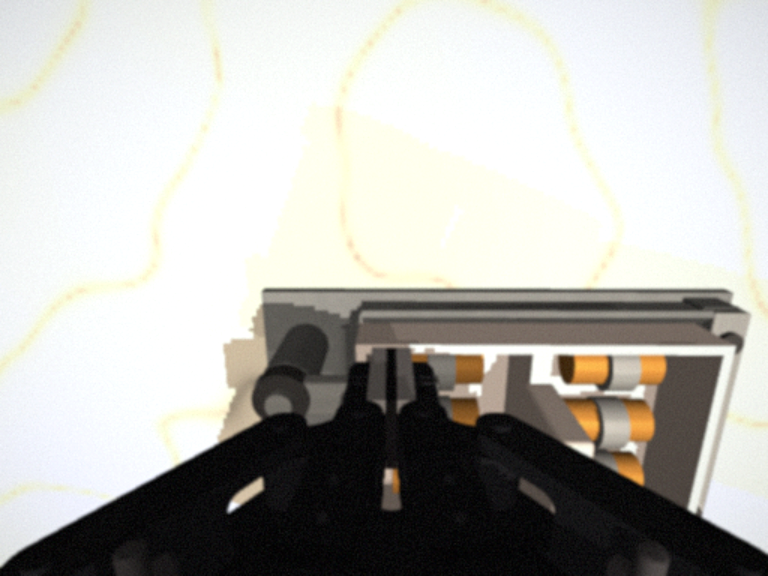

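Emit:
arm_command --steps '[{"hand": 0,"travel": [-0.05,0,0],"rotation": [0,0,0]},{"hand": 0,"travel": [-0.03,-0.05,0],"rotation": [0,0,0]},{"hand": 0,"travel": [0,-0.15,0],"rotation": [0,0,0]},{"hand": 0,"travel": [0,-0.15,0],"rotation": [0,0,0]},{"hand": 0,"travel": [0.05,-0.15,0.1],"rotation": [0,0,0]},{"hand": 0,"travel": [0.05,-0.1,0.1],"rotation": [0,0,0]},{"hand": 0,"travel": [0,0,0],"rotation": [0,0,0]}]'

```text
time: 17.65
eef_pos: [0.5211, -0.1377, 0.2779]
tcp_rot: [-0.5, -0.493, 0.499, 0.507]
contact_force: [-0.1, -0.5, 0.5]
opening: 0.002
```

```bash
python3 meas.py w7; python3 -c "
from h import *
for c in ['scene','top']: 
  im,_,_=shot(c,c+'1'); d=cv2.absdiff(im,cv2.imread(f'pics/{c}0.png')).max(2); cv2.imwrite(f'pics/{c}d.png',cv2.convertScaleAbs(im,alpha=1.8))
"
```

```text
tilt -0.72 yaw 0.22 roll -0.03 Ox 3.42 Oy 38.51 tip 202.23 Oz 201.12 F [-0.1 -0.5  0.5] q6 2.713 op 0.002 t 17.65
[ 0.5211 -0.1377  0.2779] [-0.4446 -0.0256  1.8818 -0.0049  1.297   2.7128]
[0.4504 0.4511 0.6    0.6009]
[-0.1508 -0.1504 -0.0503 -0.0493]
front 146 [ 0.4518 -0.1092  0.0458]
rear 300 [ 0.5977 -0.0931  0.0456]
+y 259 [ 0.4907 -0.052   0.0457]
-y 481 [ 0.5294 -0.1486  0.0456]
plate 16329 [ 0.5222 -0.1484  0.3095]
wing 305 [ 0.5869 -0.1347  0.0789]
```

View pics/w7b.png

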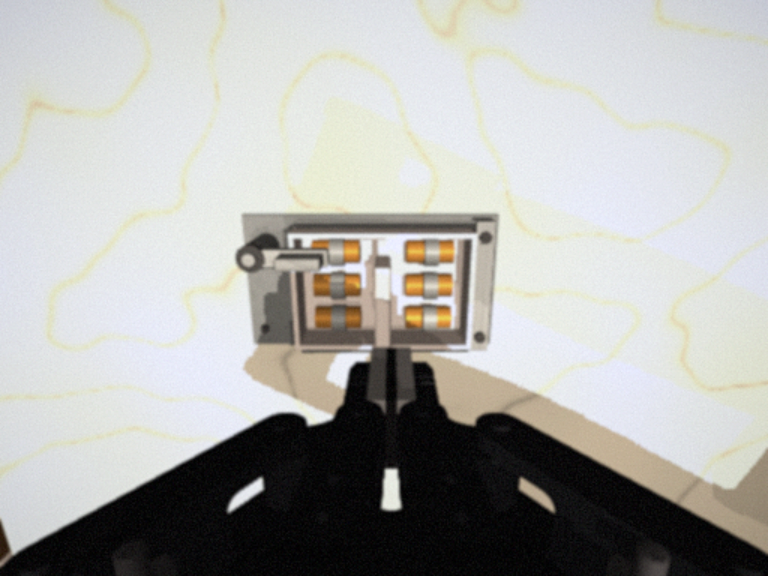

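View pics/topd.png

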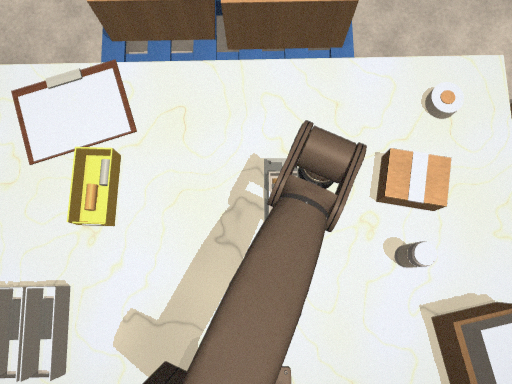

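```bash
python3 -c "
from h import *
s=st();print(s['time'],s['dq'].round(3),s['contact_force'].round(2)); print(ctrl.sign_off())"
```

```text
17.8 [-0.001  0.033  0.009 -0.004 -0.004  0.002] [ 0.28 -0.68 -0.03]
the job is handed in; nothing more can be done
None
```

I lifted the tray out, turned it half way round in one grasp, and put it back with the tongue tilted about 15° under the bridge. Once it was lowered flat and released, I pushed the turnbutton home with the closed fingers. The job was handed in at 17.8 s with the gripper clear above the bench; the interface gives no verdict.

- **Tray:** all four rims measured 45.6–45.8 mm above the bench, against 46 mm expected, so it is flat on the pocket floor. Its tongue tip is estimated about 11 mm beyond the slot's mouth and within about 1 mm of the middle. The slot was hidden at the end, so the tongue under the bridge is inferred from the flat rim and the tray's position.
- **Turnbutton:** the wing measured within about 0.03 rad of home, and the push ended at about 19 N against the stop.
- **Bystanders:** bin, carton and can look unmoved in the top picture; I did not measure them.

No check failed. While the tray was held and turning, the arm sagged about 50 mm and tilted about 6°. I corrected that in the air before going back to the cradle.

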